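# Clear the hotplate, put the coffee pot on and set the selector to two dots

## Robot

A 6-joint arm with a two-finger parallel gripper is mounted at the origin on the work surface. World frame = base frame: x ahead of the robot, y to its left, z up, the work surface at z = 0. Lengths are in mm, angles in rad, forces in N, time in s.
With the tool pointing down it reaches from about 350 to 875 mm from the base axis. Payload 4.2 kg.
Tool frame: the origin (TCP) lies where the fingers leave the gripper's body, on its centre line; the fingertips stand 73 mm ahead of it and the grasp point (between the pads) lies 54 mm ahead of it; z points along the fingers, y is the direction in which the jaws open and shut (so a half turn about z gives the same grasp; the last joint's range is limited). The gripper opens to 85 mm and grips with 20 to 120 N. Pads are 22 mm wide; open, the fingers measure 114 mm over their backs; the gripper's body (76 mm by 85 mm) begins 54 mm behind the grasp point. The pads swing forward as they close: fully open they stand 13 mm farther back than shut.
Start: joints at [1.483, 0.385, 0.008, 0, -1.194, -0.259], TCP at [212.398, 587.781, 303.912] pointing down, gripper open.
Joint ranges: [-3.14, 3.14], [-1.21, 2.06], [-1.07, 1.41], [-3.16, 2.05], [-2.99, -0.16], [-3.1, 3.1]. Speed limits (rad/s): [2.79, 2.79, 3.14, 3.14, 3.14, 3.14].

## Interface

Orientations are given as a unit quaternion [x, y, z, w].
In Python, from bench import arm gives the robot as it stands.
- The arm moves only by the tool apply_moves, never from a script. Its argument "increments" is a list that holds one entry, the list of rows, each a list of 7 numbers: the shift along the tool's x, y, z scaled (see below), then the turn, a rotation vector about the tool's x, y, z scaled (see below), then the gripper's target within -1 to 1 (fully open at 1, half-way at 0, shut at -1). A call has 1 to 10 rows; each row is the pose to reach, as a shift and turn from the pose commanded when the call began, along the tool's axes at that moment; what a row does not reach only later rows make up. The controller multiplies each number of a shift by 100 mm and each number of a turn by 0.5 rad. A row lasts 1/10 s, in which the tool goes at most 50 mm and 8.59 degrees, less where a joint would pass 70% of its speed; a pose out of reach is approached as far as the arm can. A call with a number of a shift or a turn outside -1 to 1 is refused whole. A call with a gripper value outside its range is refused whole. The fingers move at their own pace and stop on an object; the grip force is fixed at half the most. Time passes only in rows, so rows that repeat a pose let the fingers close. It gives the time, the measured TCP pose, the force and the opening at its end, in the units of the state.
- arm.read_state(): the state, without advancing time (a new reading comes with each control period).
- arm.get_image(name): name is "scene" or "top"; returns a dict with "img" (384x512x3 uint8, red, green, blue), "fx", "fy", "cx", "cy" (pixels), "k1" (the pictures are not rectified: a ray, as slopes to the right and down, at radius r is drawn at 1 + k1 r^2 times it, then the intrinsics apply), "pose" (4x4, takes a point from camera to world coordinates). Camera axes: x right, y up, looking along -z (the intrinsics and any distortion apply to the point x, -y, -z); pixel columns grow to the right and rows downward; lengths in mm; the calibration is good to about 2 mm. A picture is of the moment at which its call begins. There is no depth.
- arm.job_done(): hands the job in, once; it reports no verdict.
Trained networks look in a picture, given as the dict that the camera call returned (one of the last four; its "shot" number tells which), for a name from the list of things; names that differ only in an ending like _2 or _b are one class to them, and where a whole thing is asked for, a point or a joint stands for the part that bears it (a point fixed in the world has none). Each returns a list of dicts, best first, with "conf" (0 to 1); they miss things now and then, are a little off and sometimes report something else, mostly with a low value. They report only what shows in the picture. A call takes as long as a camera call.
- arm.outline_of(label, picture): "pixels" (384x512 bool, what is visible of it) and "box" ([centre column, centre row, width, height] in pixels, round what is visible of it).
- arm.mark_of(label, picture): "at" ([column, row] in pixels: a listed point, or the origin of a listed thing).
The state is a dict: "clock": time; "joints": joint angles; "joint_vel": joint speeds; "joint_efforts": joint torques, N m; "position": TCP position; "ee_rot": TCP orientation; "contact_force": force on the tool from outside, world axes, zero at the start; "wrist_torque": the same for the moment, N m; "gripper_width": finger opening in mm.
Only numpy, scipy, OpenCV 4.12 (cv2) and the standard library are available. Lean on these libraries where they do the work, as an engineer would, in place of code of your own. Each camera call takes 0.05 s, during which the arm holds its last target.

## Task

Get the electric hotplate going for coffee: first put the wooden honey dipper that was left lying on it into the spoon rest, with its grooved head in the dish, then stand the long-handled coffee pot upright in the middle of the round plate with its handle out to one side, clear of the knob. Only when the pot stands there, turn the selector knob clockwise from off until it clicks into place at the two-dot mark and let go. Leave the other things on the ledge where they are.

Things in the scene. Friction and masses are not known exactly. Their poses are not given: they have to be found in the camera images.
- hotplate: Electric hotplate, fixed on the ledge: white box 320 (its x) by 260 (its y) mm, flat deck 60 mm above the ledge. Origin under the middle of the box at ledge height; its -x side is the front, towards the robot. On its own x axis: the round plate's centre at +60 mm, the selector's axis at -105 mm. A lead runs from its back to a white socket block 36 mm tall, 265 mm behind the origin.
- plate_centre (a point): Centre of the top face of the round cast-iron plate (180 mm across, 8 mm above the deck, 68 mm above the ledge).
- selector (a joint): Angle of the selector knob in rad, growing clockwise seen from above. It clicks into four places 40 degrees apart: 0 = off (ring mark), 0.698 = one dot, 1.396 = two dots, 2.094 = three dots (end stop). Starts at off. A sprung ball pulls it into the nearest place once let go; leaving a place takes about 0.07 N m, so it wants a firm grip.
- selector_grip (a point): On the knob's vertical axis, 27 mm above the deck (87 mm above the ledge). The knob is a black round skirt (60 mm across, 6 mm high) with an upright straight bar grip on it, 15 mm thick, 60 mm long, 6 to 33 mm above the deck. This point's x axis runs along the bar to its nose: the bar reaches 34 mm from the axis on the nose side (white line) and 26 mm on the other. At off the nose points to the round plate (hotplate +x). Dots are in rows on the deck around the knob.
- dipper: Wooden honey dipper, 152 mm long, 35 g, lying on the round plate at the start. Origin under the middle of its length at the height of what it lies on; x axis towards the head. Head: grooved, 30 mm thick, 38 mm long; handle 10 mm thick, ending in a 14 mm bead. It rests on head and bead.
- dipper_head (a point): Centre of the dipper's head, 56 mm ahead (+x) of the dipper's origin and 16 mm above what it lies on.
- dipper_grip (a point): Point on the axis of the dipper's handle where it is well gripped, 45 mm behind the head's centre, 13 mm above what it lies on (handle 10 mm thick here).
- pot: Steel coffee pot (cezve), empty, 0.18 to 0.34 kg, upright, 90 mm tall. Origin at the centre of its underside. Belly 88 mm across low down, straight round neck 58 mm across from 62 to 90 mm height. A long black handle leaves the neck along the pot's -x at 76 mm height and rises to 92 mm: 9 mm thick for the first 30 mm, then 17 mm.
- pot_neck (a point): On the pot's vertical axis, in the straight neck, 80 mm above its underside.
- pot_handle_tip (a point): End of the pot's handle, 146 mm from the pot's axis along its -x, 93 mm above its underside.
- spoon_rest: White ceramic spoon rest, loose, 0.38 kg: round dish 124 mm across the rim, 16 mm high, with a short tab to its -x. Origin at the centre of its underside.
- dish_centre (a point): Centre of the spoon rest's inner floor, 5 mm above the ledge; the floor is about 100 mm across, the rim stands 11 mm above it.
- spice_jar: Bystander: glass spice jar with screw lid, 54 mm across, 100 mm tall. Origin under its centre.
- funnel: Bystander: plastic funnel standing on its mouth, 100 mm across, 110 mm tall. Origin under its centre.
- measuring_cup: Bystander: steel measuring cup, 72 mm across, 55 mm tall, flat handle to its +x reaching 123 mm. Origin under its centre.
- mug: Bystander: white mug, 80 mm across, 92 mm tall. Origin under its centre.
- tea_tin: Bystander: tea tin, 80 mm across, 120 mm tall. Origin under its centre.
- wooden_spoon: Bystander: wooden spoon lying flat, 240 mm long along its x. Origin under its middle.

How it is judged:
By the outcome, as a careful person would: the job done as asked, in the order asked, and still so for the second after the job is handed in, with the robot touching nothing.
It also fails if it takes over 72 s, if anything falls off the work surface, if the arm or the gripper's body presses on something with over 40 N, if the wrist force passes 120 N, or if a joint passes its speed limit or range.

## Working session

There is one attempt and no reset: what is moved stays moved. The work goes in short steps, Python scripts to look and compute and a tool call to move; the robot and the scene stay as the last step left them, time stands still between calls to the robot, and variables do not carry over. Pictures are saved under pics/ and viewed, and the job is handed in when it is done.

Besides the shell and the picture viewer there is one more tool, called after ">>>" as name([rows], argument=value, ...), one row to a line, values as JSON. apply_moves: Moves the arm, as the interface text tells. Shifts and turns lie within -1 to 1; 1 stands for 100 mm of shift or 0.5 rad of turn. Its arguments: {"type":"object","properties":{"increments":{"type":"array"}},"required":["increments"]}

```bash
mkdir -p pics; ls; cat > h.py <<'E'
import numpy as np, cv2
from scipy.spatial.transform import Rotation as R
from bench import arm
def save(p,n):
    cv2.imwrite('pics/'+n, cv2.cvtColor(p['img'],cv2.COLOR_RGB2BGR))
def ray(p,px):
    u=(px[0]-p['cx'])/p['fx']; v=(px[1]-p['cy'])/p['fy']
    x,y=u,v
    for _ in range(30):
        s=1+p['k1']*(x*x+y*y); x,y=u/s,v/s
    T=np.array(p['pose']); d=T[:3,:3]@np.array([x,-y,-1.]); return T[:3,3],d
def onz(p,px,z):
    o,d=ray(p,px); return o+d*(z-o[2])/d[2]
def proj(p,X):
    T=np.array(p['pose']); c=T[:3,:3].T@(np.array(X,float)-T[:3,3]); x=c[0]/-c[2]; y=-c[1]/-c[2]
    s=1+p['k1']*(x*x+y*y); return np.array([p['fx']*x*s+p['cx'],p['fy']*y*s+p['cy']])
def tri(p1,a,p2,b):
    o1,d1=ray(p1,a);o2,d2=ray(p2,b);d1=d1/np.linalg.norm(d1);d2=d2/np.linalg.norm(d2)
    A=np.stack([d1,-d2],1);t=np.linalg.lstsq(A,o2-o1,rcond=None)[0]
    P=o1+d1*t[0];Q=o2+d2*t[1];return (P+Q)/2,np.linalg.norm(P-Q)
E
cat > a.py <<'E'
from h import *
np.set_printoptions(precision=1,suppress=True)
s=arm.get_image('scene');t=arm.get_image('top')
save(s,'s0.png');save(t,'t0.png')
Z=dict(hotplate=0,plate_centre=68,selector_grip=87,dipper=68,dipper_head=84,dipper_grip=81,pot=0,pot_neck=80,pot_handle_tip=93,spoon_rest=0,dish_centre=5,spice_jar=0,funnel=0,measuring_cup=0,mug=0,tea_tin=0,wooden_spoon=0)
for n,z in Z.items():
    a=arm.mark_of(n,s)[:1];b=arm.mark_of(n,t)[:1]
    o=[n]
    for p,m in((s,a),(t,b)):
        if m:o+=[np.array(m[0]['at']),round(m[0]['conf'],2),onz(p,m[0]['at'],z)[:2]]
        else:o+=['-']
    if a and b:
        X,e=tri(s,a[0]['at'],t,b[0]['at']);o+=['tri',X,round(e,1)]
    print(*o)
st=arm.read_state();print(st)
E
python3 a.py
```

```text
pics
hotplate [256.6 231.7] 0.59 [598.9  -1.7] [255.6 168.9] 0.71 [606.8  -7.4] tri [604.8  -3.8   4.1] 7.4
plate_centre [249.4 223.5] 0.57 [655.   -5.9] [255.4 148.8] 0.61 [659.5  -5.9] tri [658.5  -5.3  70.6] 1.2
selector_grip - [249.1 195.9] 0.55 [493.9  14.1]
dipper [253.4 223.4] 0.52 [651.3   4.7] [252.2 149.2] 0.78 [658.    4.9] tri [656.6   5.6  71.9] 1.4
dipper_head [233.6 226.5] 0.77 [701.4 -35.5] [336.3 190.8] 0.5 [ 513.1 -271.4] tri [ 517.5 -204.7  -49.1] 190.6
dipper_grip [252.3 218.3] 0.75 [646.2   0. ] [255.5 145.6] 0.65 [666.6  -6.1] tri [661.7  -0.8  91.8] 10.9
pot [372.5 221.3] 0.77 [443.6 338.2] [154.7 210.5] 0.77 [456.7 340.1] tri [455.5 337.5   8. ] 1.1
pot_neck [377.2 203.7] 0.56 [465.7 339.1] [145.9 211.7] 0.73 [441.1 348.2] tri [442.9 346.3  68. ] 10.0
pot_handle_tip [396.6 177.8] 0.94 [298.6 401.7] [124.2 249.4] 0.9 [319.3 405.8] tri [318.9 400.5 103.4] 3.6
spoon_rest [178.5 203.1] 0.73 [ 518.9 -305.7] [335.7 191.1] 0.93 [ 528.6 -287.7] tri [ 529.7 -292.     7.6] 12.7
dish_centre [183.6 205.3] 0.84 [ 533.6 -278.3] [335.5 188.2] 0.63 [ 537.9 -286.2] tri [ 535.9
[... 291 characters left out ...]
83 [ 696.9 -321.9] tri [ 701.6 -328.    -7.7] 9.0
mug [137.4 184.5] 0.7 [ 444.1 -518.1] [399.5 212.3] 0.76 [ 455.2 -506. ] tri [ 455.4 -506.     7.1] 5.6
tea_tin [417.7 265.4] 0.96 [624.1 460.1] [123.1 167.2] 0.91 [610.  459.6] tri [612.5 463.1  -9.5] 0.5
wooden_spoon - [388.3 156. ] 0.79 [ 657.1 -479.6]
{'clock': 1.8, 'joints': array([ 1.5,  0.4,  0. , -0. , -1.2, -0.3]), 'joint_vel': array([-0.,  0.,  0., -0.,  0.,  0.]), 'joint_efforts': array([  0. , -39.2,  18.9,   4.2,  -0. ,  -0. ]), 'position': array([212.4, 587.8, 303.9]), 'ee_rot': array([ 1. , -0.2, -0. ,  0. ]), 'contact_force': array([-0.4, -0.4, -0.9]), 'wrist_torque': array([-0., -0., -0.]), 'gripper_width': 85.49199811934442}
```

View images.

View pics/s0.png

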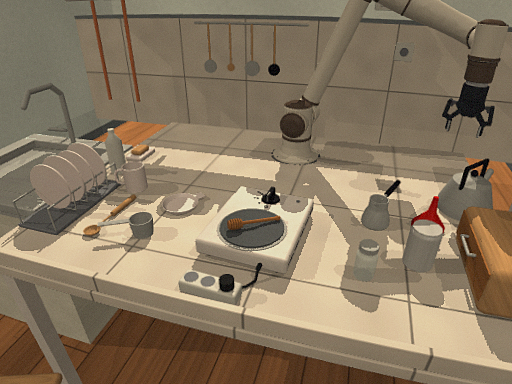

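View pics/t0.png

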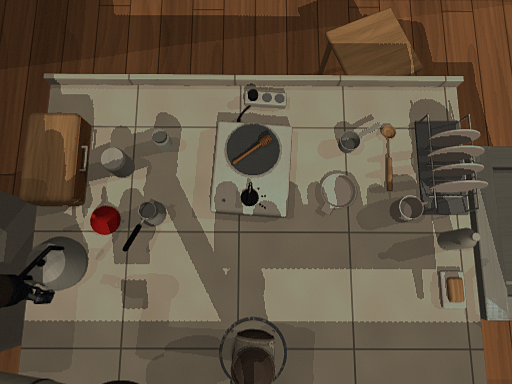

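```bash
cat > z.py <<'E'
import cv2,numpy as np
t=cv2.imread('pics/t0.png')
c=t[110:230,190:310];cv2.imwrite('pics/t0z.png',cv2.resize(c,None,fx=5,fy=5,interpolation=cv2.INTER_CUBIC))
c=t[170:270,90:210];cv2.imwrite('pics/t0p.png',cv2.resize(c,None,fx=5,fy=5,interpolation=cv2.INTER_CUBIC))
E
python3 z.py
```

```text
(no output)
```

View pics/t0z.png

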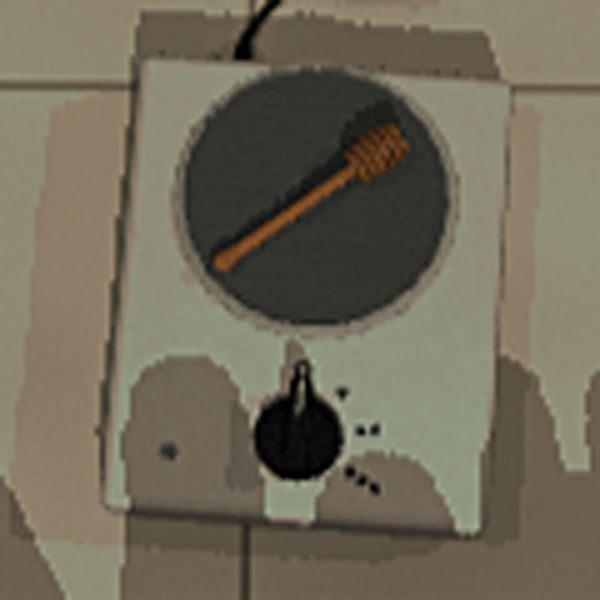

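View pics/t0p.png

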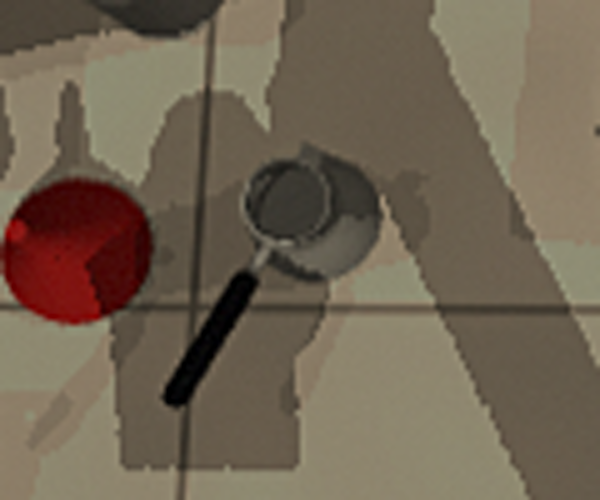

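```bash
cat > b.py <<'E'
from h import *
np.set_printoptions(precision=1,suppress=True)
s=arm.get_image('scene');t=arm.get_image('top')
q=lambda x,y,z,ox=190,oy=110:onz(t,(x/5+ox-.4,y/5+oy-.4),z)
print(np.array(t['pose'])[:3,3],np.array(s['pose'])[:3,3])
print('bead',q(223,262,75),'headC',q(378,152,84))
print('potrim',q(288,202,90,90,170),'tip',q(176,398,97,90,170),'hstart',q(265,252,78,90,170))
print('plate',q(315,195,68),'knob',q(298,437,66))
for c in[(140,58),(510,85),(478,533),(105,510)]:print('deck',q(*c,60))
def ell(lab,p,z):
    o=arm.outline_of(lab,p)[:1]
    if not o:print(lab,'none');return
    m=o[0]['pixels'].astype(np.uint8)
    c,_=cv2.findContours(m,0,cv2.CHAIN_APPROX_NONE);c=max(c,key=cv2.contourArea)[:,0]
    P=np.array([onz(p,x,z)[:2] for x in c]);(a,b),r=cv2.minEnclosingCircle(P.astype(np.float32))
    w=cv2.minAreaRect(P.astype(np.float32))
    mm=np.argwhere(m)[:,::-1]
    M=np.array([onz(p,x,z)[:2] for x in mm])
    d,v=np.linalg.eigh(np.cov(M.T))
    print(lab,o[0]['conf'],o[0]['box'],'rect',w,'mean',M.mean(0),'axis',np.degrees(np.arctan2(v[1,1],v[0,1])))
for p,n in((t,'top'),(s,'scene')):
    print(n)
    for l,z in(('dipper',82),('spoon_rest',16),('hotplate',60),('pot',90),('selector',80)):ell(l,p,z)
c=s['img'][170:290,190:330];save({'img':cv2.resize(c,None,fx=5,fy=5,interpolation=cv2.INTER_CUBIC)},'s1z.png')
c=t['img'][160:220,310:410];save({'img':cv2.resize(c,None,fx=6,fy=6,interpolation=cv2.INTER_CUBIC)},'t1r.png')
E
python3 b.py
```

```text
[ 265.5    3.3 1335.8] [1410.6  241.   635.4]
bead [610.9  64.8  75. ] headC [685.5 -38.6  84. ]
potrim [445.3 341.6  90. ] tip [319.8 402.7  97. ] hstart [414.3 357.8  78. ]
plate [660.1   3.6  68. ] knob [494.   13.9  66. ]
deck [760.3 125.   60. ]
deck [ 742.5 -130.4   60. ]
deck [ 431.6 -105.1   60. ]
deck [445.5 140.8  60. ]
top
dipper 0.75 [254.2, 148.5, 38.8, 33.0] rect ((652.7813720703125, 5.2955322265625), (30.34381103515625, 153.37228393554688), 38.42214584350586) mean [661.3  -3.3] axis 126.69966865418314
spoon_rest 0.67 [339.6, 195.2, 34.4, 37.5] rect ((519.1365356445312, -292.1110534667969), (117.767578125, 142.57777404785156), 88.38462829589844) mean [ 523.6 -289.5] axis 147.26253552711447
hotplate 0.73 [253.0, 153.0, 81.3, 134.6] rect ((658.07470703125, 3.1246337890625), (258.23431396484375, 451.7581481933594), 86.24552154541016) mean [614.9   3.9] axis 173.1447082804487
pot 0.9 [144.1, 225.2, 42.1, 50.3] rect ((408.23828125, 362.2564392089844), (84.17958068847656, 178.11756896972656), 39.952171325683594) mean [420.5 338.5] axis 142.61993961689535
selector 0.75 [250.4,
[... 422 characters left out ...]
134765625, -291.2338562011719), (148.6677703857422, 122.66183471679688), 2.2709882259368896) mean [ 534.7 -286. ] axis 176.90671252016656
hotplate 0.57 [244.5, 247.4, 138.7, 119.9] rect ((679.0145263671875, 8.45672607421875), (265.209228515625, 513.7341918945312), 86.62085723876953) mean [698.8  11.3] axis 174.5035383690118
pot 0.81 [380.6, 206.4, 38.6, 52.9] rect ((464.04144287109375, 348.3160095214844), (73.31271362304688, 315.96807861328125), 80.36470794677734) mean [515.5 339.7] axis 167.93849893871194
selector 0.78 [269.1, 195.3, 19.7, 12.5] rect ((507.92816162109375, 24.4014949798584), (57.02149200439453, 95.25505065917969), 76.3614501953125) mean [517.   18.9] axis -169.15805291197256
```

View pics/s1z.png

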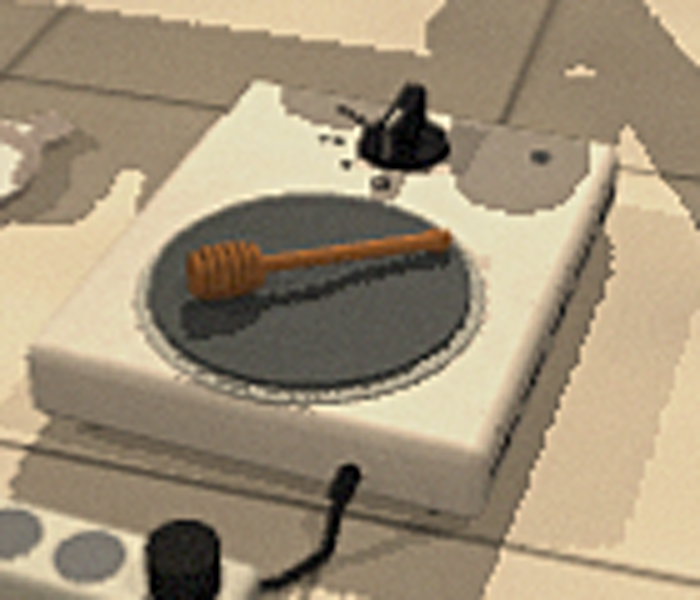

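View pics/t1r.png

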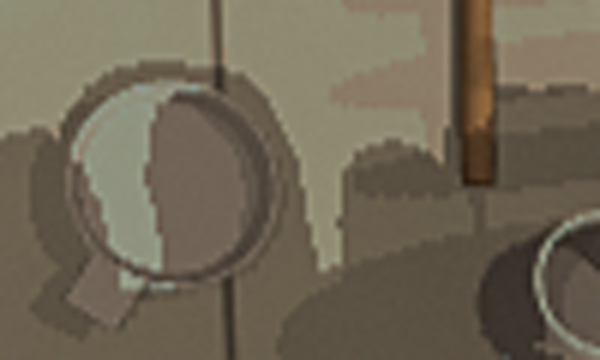

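```bash
cat > c.py <<'E'
from h import *
np.set_printoptions(precision=1,suppress=True)
s=arm.get_image('scene');t=arm.get_image('top')
S=lambda x,y:(x/5+190-.4,y/5+170-.4)
Tt=lambda x,y:(x/5+190-.4,y/5+110-.4)
for n,a,b in(('bead',(440,240),(223,262)),('head',(228,270),(378,152)),('knobtopnose',(413,88),(303,365))):
    print(n,tri(s,S(*a),t,Tt(*b)))
print('rest top',onz(t,(170/6+310-.4,182/6+160-.4),16))
print('tab',onz(t,(100/6+310-.4,295/6+160-.4),12))
def circ(im,p,c,r,z,k,col,o):
    for a in np.linspace(0,2*np.pi,120):
        u=proj(p,(c[0]+r*np.cos(a),c[1]+r*np.sin(a),z)); q=((u-np.array(o)+.4)*k).astype(int)
        if 0<=q[0]<im.shape[1] and 0<=q[1]<im.shape[0]: im[q[1],q[0]]=col
def view(p,box,k,name):
    x0,y0,x1,y1=box
    im=cv2.resize(p['img'][y0:y1,x0:x1],None,fx=k,fy=k,interpolation=cv2.INTER_CUBIC).copy()
    o=(x0,y0)
    circ(im,p,(659,3.5),90,68,k,(255,0,0),o);circ(im,p,(494,13.9),30,66,k,(0,255,0),o)
    circ(im,p,(528.5,-288),62,16,k,(255,0,0),o);circ(im,p,(528.5,-288),50,5,k,(0,255,0),o)
    circ(im,p,(446,341.5),29,90,k,(255,0,0),o);circ(im,p,(446,341.5),44,20,k,(0,255,0),o)
    circ(im,p,(685.5,-38.6),3,84,k,(255,255,0),o);circ(im,p,(611,64.8),3,75,k,(255,255,0),o)
    circ(im,p,(320,402.7),3,95,k,(255,255,0),o)
    save({'img':im},name)
view(s,(160,165,320,285),5,'s2.png');view(t,(190,110,370,230),4,'t2.png')
view(s,(340,160,440,240),5,'s2p.png');view(t,(100,180,200,260),5,'t2p.png')
st=arm.read_state();np.set_printoptions(precision=5);print(st['position'],st['ee_rot'],st['joints'],R.from_quat(st['ee_rot']).as_matrix())
E
python3 c.py
```

```text
bead (array([611.5,  64.8,  73. ]), np.float64(0.266294382590917))
head (array([685.7, -37.6,  82.5]), np.float64(2.020080886244349))
knobtopnose (array([529. ,  18.4, 120.9]), np.float64(15.977016545001879))
rest top [ 529.6 -292.    16. ]
tab [ 464.3 -250.4   12. ]
[212.38434 587.80491 303.902  ] [ 0.985   -0.17253 -0.00002 -0.00002] [ 1.48261  0.38472  0.00793 -0.00005 -1.19395 -0.25859] [[ 0.94047 -0.33989 -0.00004]
 [-0.33989 -0.94047  0.00005]
 [-0.00005 -0.00004 -1.     ]]
```

View pics/s2.png

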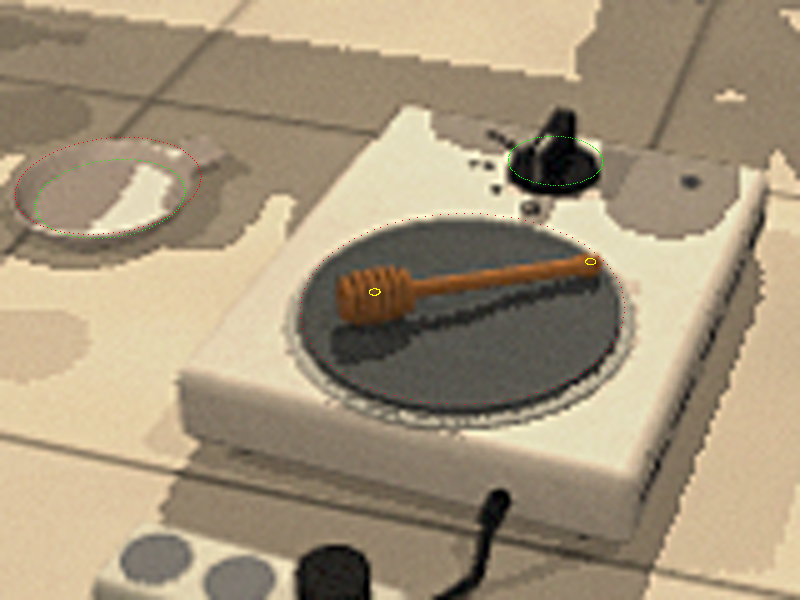

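View pics/t2.png

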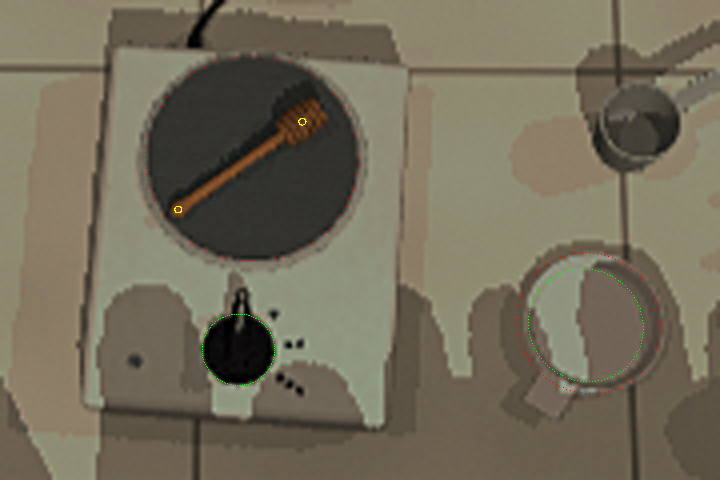

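View pics/s2p.png

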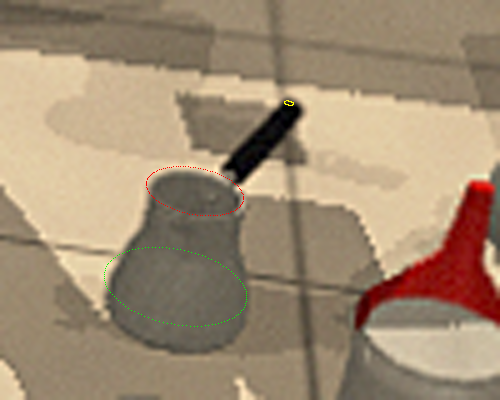

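View pics/t2p.png

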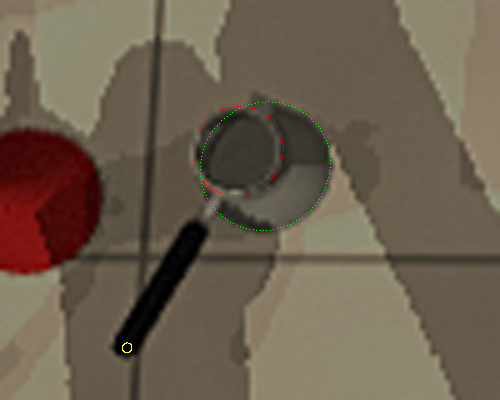

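>>> apply_moves([
  [[0.2,0.13,0,0,0,0,1],[0.5,0.33,0,0,0,0,1],[0.8,0.52,0,0,0,0,1],[1,0.65,0,0,0,0,1]],
])

```text
clock: 2.9
position: [285.2, 491.0, 304.1]
ee_rot: [0.985, -0.173, 0.0, 0.0]
contact_force: [0.4, -0.4, 0.0]
gripper_width: 85.8
```

>>> apply_moves([
  [[0.33,0.22,0,0,0,0,1],[0.67,0.43,0,0,0,0,1],[1,0.65,0,0,0,0,1]],
])

```text
clock: 3.2
position: [357.0, 396.4, 304.1]
ee_rot: [0.985, -0.172, 0.0, -0.0]
contact_force: [1.0, 0.6, -0.5]
gripper_width: 85.2
```

>>> apply_moves([
  [[0.33,0.22,0,0,0,0,1],[0.67,0.43,0,0,0,0,1],[1,0.65,0,0,0,0,1]],
])

```text
clock: 3.5
position: [429.1, 301.1, 304.2]
ee_rot: [0.985, -0.172, 0.0, -0.0]
contact_force: [1.1, 0.2, -0.9]
gripper_width: 85.2
```

>>> apply_moves([
  [[0.33,0.22,0,0,0,0,1],[0.67,0.43,0,0,0,0,1],[1,0.65,0,0,0,0,1]],
])

```text
clock: 3.8
position: [501.1, 206.0, 304.2]
ee_rot: [0.985, -0.172, 0.0, -0.0]
contact_force: [0.3, 0.5, 0.8]
gripper_width: 85.4
```

>>> apply_moves([
  [[0.33,0.22,0,0,0,0,1],[0.67,0.43,0,0,0,0,1],[1,0.65,0,0,0,0,1]],
])

```text
clock: 4.1
position: [573.1, 110.8, 304.1]
ee_rot: [0.985, -0.173, 0.0, -0.0]
contact_force: [1.2, 0.5, 0.3]
gripper_width: 85.7
```

>>> apply_moves([
  [[0.33,0.22,0,0,0,0.3,1],[0.67,0.43,0,0,0,0.6,1],[1,0.65,0,0,0,0.9,1],[1,0.65,0,0,0,1,1],[1,0.65,0,0,0,1,1]],
])

```text
clock: 4.6
position: [644.5, 15.9, 303.2]
ee_rot: [0.911, -0.412, -0.0, 0.0]
contact_force: [0.4, 0.1, 0.0]
gripper_width: 85.6
```

```bash
cat > g.py <<'E'
# usage: g.py x y z psi_deg : tool-frame shift/turn from the measured pose (units)
from h import *
import sys
np.set_printoptions(precision=3,suppress=True)
st=arm.read_state();M=R.from_quat(st['ee_rot'])
print('t',round(st['clock'],2),'pos',st['position'],'psi',np.degrees(np.arctan2(*M.as_matrix()[[1,0],0])),'w',st['gripper_width'],'F',st['contact_force'],'q',st['joints'])
if len(sys.argv)>4:
    x,y,z,a=map(float,sys.argv[1:5]);a=np.radians(a);c,s=np.cos(a),np.sin(a)
    G=R.from_matrix([[c,s,0],[s,-c,0],[0,0,-1]])
    print('shift',M.inv().apply(np.array([x,y,z])-st['position'])/100,'turn',(M.inv()*G).as_rotvec()/.5)
E
python3 g.py 662.2 -5.8 200 -54.2
```

```text
t 4.6 pos [644.509  15.887 303.214] psi -48.6303008599716 w 85.57941464600663 F [0.436 0.146 0.014] q [ 0.275  0.419  0.06  -0.    -1.213  0.447]
shift [0.28  0.01  1.032] turn [0.002 0.001 0.194]
```

>>> apply_moves([
  [[0.15,0,0.4,0,0,0.19,0],[0.28,0.01,0.7,0,0,0.19,0],[0.28,0.01,1,0,0,0.19,0],[0.28,0.01,1,0,0,0.19,0],[0.28,0.01,1,0,0,0.19,0],[0.28,0.01,1,0,0,0.19,0]],
])

```text
clock: 5.2
position: [662.9, -3.8, 206.5]
ee_rot: [0.892, -0.453, 0.002, -0.001]
contact_force: [0.6, 0.7, -0.2]
gripper_width: 42.9
```

```bash
python3 g.py 662.2 -5.8 144 -54.2; python3 - <<'E'
from h import *
s=arm.get_image('scene');t=arm.get_image('top')
c=s['img'][150:270,180:340];save({'img':cv2.resize(c,None,fx=5,fy=5,interpolation=cv2.INTER_CUBIC)},'s3.png')
E
```

```text
t 5.2 pos [662.873  -3.84  206.51 ] psi -53.85612321277866 w 42.89452753577235 F [ 0.557  0.652 -0.197] q [ 0.238  0.522 -0.023  0.001 -1.021  0.392]
shift [0.01  0.019 0.625] turn [-0.007 -0.005  0.012]
```

View pics/s3.png

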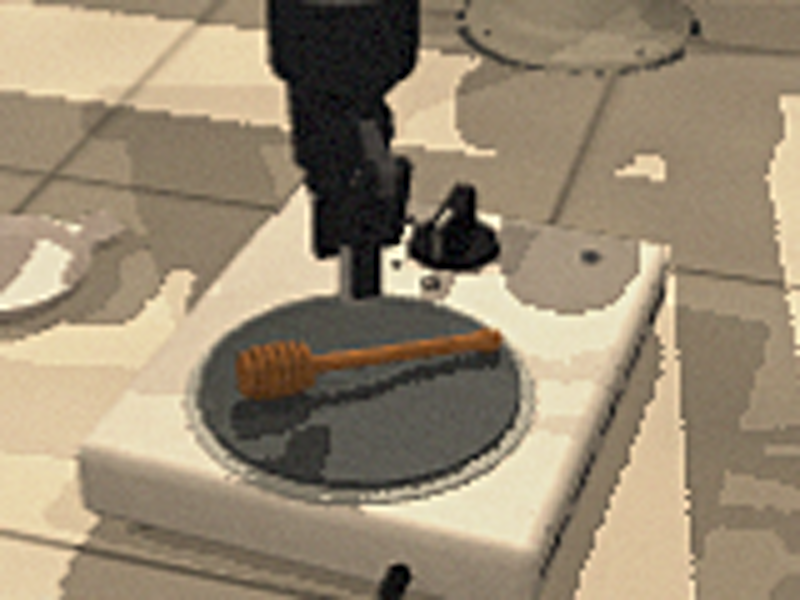

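>>> apply_moves([
  [[0,0.01,0.3,0,0,0.01,0],[0,0.01,0.5,0,0,0.01,0],[0,0.01,0.59,0,0,0.01,0],[0,0.01,0.59,0,0,0.01,0],[0,0.01,0.59,0,0,0.01,0]],
])

```text
clock: 5.8
position: [661.9, -5.0, 146.4]
ee_rot: [0.89, -0.456, 0.001, -0.001]
contact_force: [0.6, 0.1, 0.2]
gripper_width: 42.7
```

```bash
python3 g.py 662.2 -5.8 144 -54.2; python3 - <<'E'
from h import *
s=arm.get_image('scene')
c=s['img'][150:270,180:340];save({'img':cv2.resize(c,None,fx=5,fy=5,interpolation=cv2.INTER_CUBIC)},'s4.png')
E
```

```text
t 5.8 pos [661.941  -4.995 146.361] psi -54.21373823300084 w 42.74710174217255 F [0.63  0.126 0.167] q [ 0.236  0.582 -0.086  0.001 -0.901  0.388]
shift [0.008 0.003 0.024] turn [-0.004 -0.003 -0.   ]
```

View pics/s4.png

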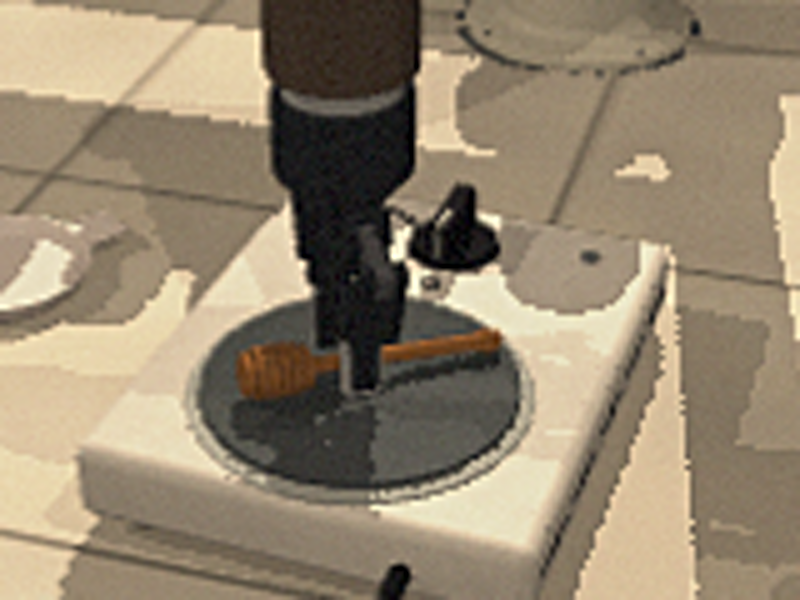

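>>> apply_moves([
  [[0,0,0,0,0,0,-1],[0,0,0,0,0,0,-1],[0,0,0,0,0,0,-1],[0,0,0,0,0,0,-1],[0,0,0,0,0,0,-1],[0,0,0,0,0,0,-1]],
])

```text
clock: 6.45
position: [661.5, -5.1, 145.8]
ee_rot: [0.89, -0.456, 0.001, -0.0]
contact_force: [-0.4, 0.3, 5.6]
gripper_width: 7.4
```

>>> apply_moves([
  [[0,0,-0.2,0,0,0,-1],[0,0,-0.5,0,0,0,-1],[0,0,-0.8,0,0,0,-1],[0,0,-0.9,0,0,0,-1],[0,0,-0.9,0,0,0,-1]],
])

```text
clock: 6.95
position: [661.5, -5.0, 236.0]
ee_rot: [0.89, -0.456, 0.001, -0.001]
contact_force: [-0.6, 0.8, 0.2]
gripper_width: 7.2
```

```bash
python3 g.py 516 -281 220 -31.5; python3 - <<'E'
from h import *
s=arm.get_image('scene')
c=s['img'][120:240,180:340];save({'img':cv2.resize(c,None,fx=5,fy=5,interpolation=cv2.INTER_CUBIC)},'s5.png')
E
```

```text
t 6.95 pos [661.457  -5.009 236.035] psi -54.25627251046763 w 7.222028209496751 F [-0.58   0.835  0.191] q [ 0.236  0.495  0.01  -0.    -1.083  0.388]
shift [1.39  2.793 0.154] turn [-0.005 -0.003 -0.794]
```

View pics/s5.png

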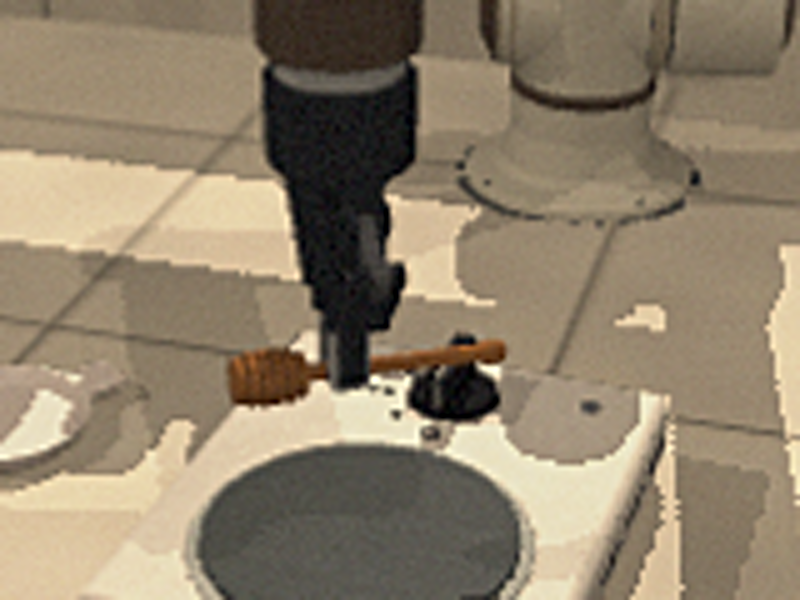

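>>> apply_moves([
  [[0.12,0.25,0,0,0,0,-1],[0.28,0.6,0,0,0,0,-1],[0.43,0.95,0,0,0,0,-1]],
])

```text
clock: 7.3
position: [607.5, -96.1, 231.9]
ee_rot: [0.89, -0.456, -0.002, 0.001]
contact_force: [1.1, -0.7, 0.2]
gripper_width: 7.3
```

>>> apply_moves([
  [[0.15,0.32,0,0,0,-0.1,-1],[0.28,0.64,0,0,0,-0.2,-1],[0.43,0.95,0,0,0,-0.3,-1]],
])

```text
clock: 7.6
position: [555.1, -186.8, 232.3]
ee_rot: [0.922, -0.387, -0.002, 0.0]
contact_force: [0.3, -0.7, -0.0]
gripper_width: 7.3
```

```bash
python3 g.py 507.3 -276.4 180 -31.5
```

```text
t 7.6 pos [ 555.062 -186.796  232.303] psi -45.5553423975251 w 7.314336666044334 F [ 0.29  -0.69  -0.006] q [-0.049  0.38  -0.19  -0.001 -1.006  0.825]
shift [0.307 0.967 0.524] turn [ 0.004  0.009 -0.491]
```

>>> apply_moves([
  [[0.1,0.35,0.1,0,0,-0.2,-1],[0.2,0.7,0.2,0,0,-0.4,-1],[0.31,0.96,0.4,0,0,-0.49,-1],[0.31,0.96,0.5,0,0,-0.49,-1],[0.31,0.96,0.5,0,0,-0.49,-1],[0.31,0.96,0.5,0,0,-0.49,-1]],
])

```text
clock: 8.2
position: [510.3, -274.7, 184.0]
ee_rot: [0.962, -0.272, -0.001, 0.0]
contact_force: [0.6, 0.7, -0.3]
gripper_width: 7.2
```

```bash
python3 g.py 507.3 -276.4 120 -31.5; python3 - <<'E'
from h import *
s=arm.get_image('scene')
t=arm.get_image('top')
c=s['img'][120:240,120:280];save({'img':cv2.resize(c,None,fx=5,fy=5,interpolation=cv2.INTER_CUBIC)},'s6.png')
c=t['img'][140:240,280:400];save({'img':cv2.resize(c,None,fx=5,fy=5,interpolation=cv2.INTER_CUBIC)},'t6.png')
E
```

```text
t 8.2 pos [ 510.333 -274.672  184.045] psi -31.592018310209603 w 7.2106230908195155 F [ 0.596  0.718 -0.311] q [-0.214  0.421 -0.264  0.    -0.887  1.234]
shift [-0.016  0.03   0.64 ] turn [ 0.001  0.003 -0.003]
```

View pics/s6.png

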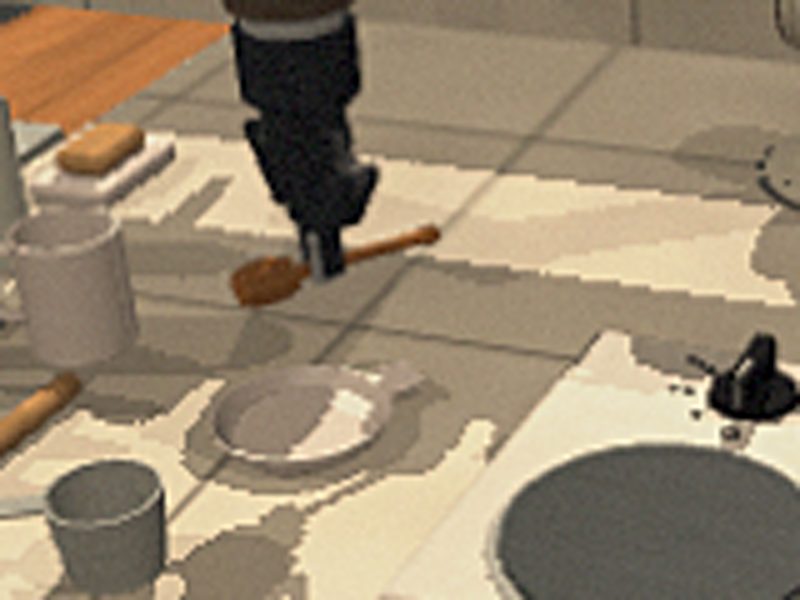

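View pics/t6.png

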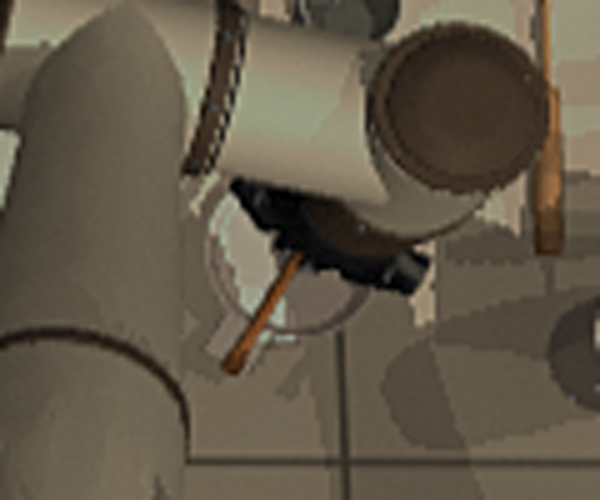

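>>> apply_moves([
  [[-0.01,0.02,0.25,0,0,0,-1],[-0.01,0.02,0.5,0,0,0,-1],[-0.01,0.02,0.7,0,0,0,-1],[-0.01,0.02,0.85,0,0,0,-1],[-0.01,0.02,0.92,0,0,0,-1],[-0.01,0.02,0.97,0,0,0,-1],[-0.01,0.02,0.97,0,0,0,-1],[-0.01,0.02,0.97,0,0,0,-1]],
])

```text
clock: 9.1
position: [508.9, -276.4, 88.7]
ee_rot: [0.962, -0.272, 0.001, 0.0]
contact_force: [-0.4, 0.1, -0.4]
gripper_width: 7.3
```

```bash
python3 g.py 507.3 -276.4 83 -31.5; python3 - <<'E'
from h import *
s=arm.get_image('scene')
c=s['img'][120:240,120:280];save({'img':cv2.resize(c,None,fx=5,fy=5,interpolation=cv2.INTER_CUBIC)},'s7.png')
E
```

```text
t 9.1 pos [ 508.863 -276.382   88.744] psi -31.590883752848438 w 7.327970806459869 F [-0.374  0.15  -0.402] q [-0.218  0.546 -0.352  0.    -0.672  1.237]
shift [-0.013  0.008  0.057] turn [-0.001 -0.003 -0.003]
```

View pics/s7.png

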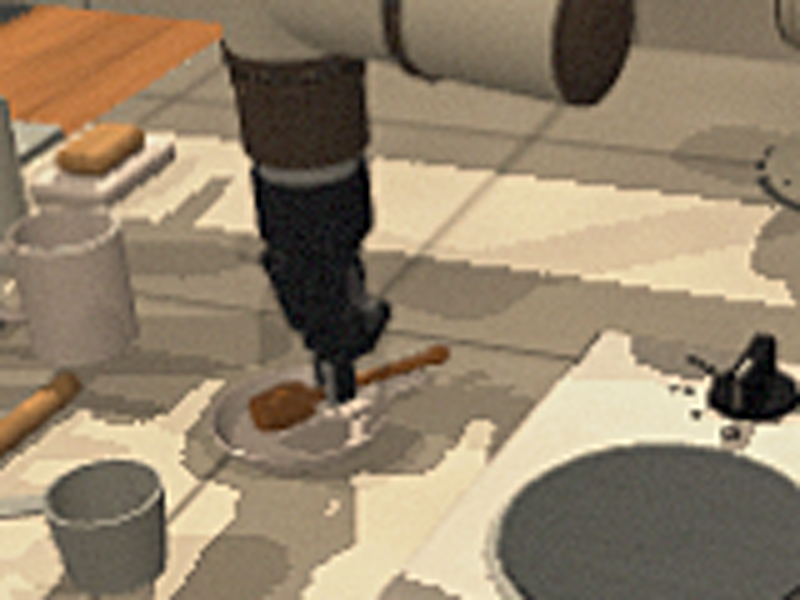

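Head is over the dish (about column 285, row 405). A few mm more, then release with a small opening.

>>> apply_moves([
  [[0,0,0.02,0,0,0,-1],[0,0,0.04,0,0,0,-1],[0,0,0.05,0,0,0,-1],[0,0,0.05,0,0,0,-1],[0,0,0.05,0,0,0,-0.7],[0,0,0.05,0,0,0,-0.5],[0,0,0.05,0,0,0,-0.4],[0,0,0.05,0,0,0,-0.4]],
])

```text
clock: 9.95
position: [508.1, -276.4, 82.6]
ee_rot: [0.962, -0.272, -0.0, 0.0]
contact_force: [0.7, 0.7, 0.3]
gripper_width: 25.7
```

>>> apply_moves([
  [[0,0,-0.1,0,0,0,-0.4],[0,0,-0.3,0,0,0,-0.4],[0,0,-0.6,0,0,0,0],[0,0,-0.9,0,0,0,1],[0,0,-1,0,0,0,1],[0,0,-1,0,0,0,1]],
])

```text
clock: 10.55
position: [509.0, -276.6, 185.0]
ee_rot: [0.962, -0.272, 0.002, -0.0]
contact_force: [-0.0, 0.1, -0.3]
gripper_width: 81.6
```

```bash
python3 g.py 446 341.5 240 -26; python3 - <<'E'
from h import *
s=arm.get_image('scene')
c=s['img'][120:240,120:280];save({'img':cv2.resize(c,None,fx=5,fy=5,interpolation=cv2.INTER_CUBIC)},'s8.png')
E
```

```text
t 10.55 pos [ 509.016 -276.622  185.03 ] psi -31.612259663349253 w 81.63939993110837 F [-0.038  0.111 -0.336] q [-0.218  0.418 -0.267  0.    -0.881  1.237]
shift [-3.774 -4.934 -0.559] turn [-0.002 -0.009 -0.196]
```

View pics/s8.png

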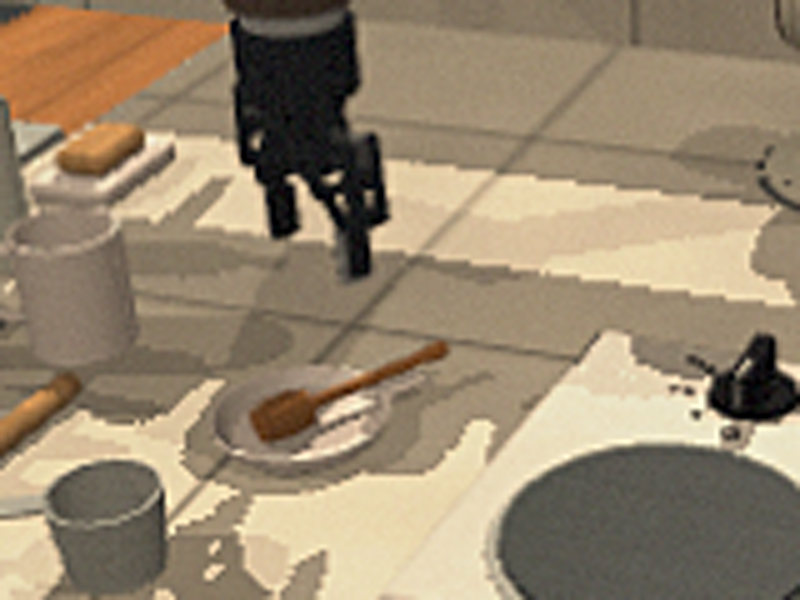

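>>> apply_moves([
  [[-0.15,-0.2,-0.2,0,0,0,1],[-0.4,-0.52,-0.4,0,0,0,1],[-0.75,-0.98,-0.55,0,0,0,1]],
])

```text
clock: 10.9
position: [496.3, -162.6, 234.6]
ee_rot: [0.962, -0.274, -0.001, 0.0]
contact_force: [1.2, 0.6, 0.4]
gripper_width: 85.3
```

>>> apply_moves([
  [[-0.25,-0.33,0,0,0,0,1],[-0.5,-0.65,0,0,0,0,1],[-0.75,-0.98,0,0,0,0,1]],
])

```text
clock: 11.2
position: [482.9, -38.8, 233.9]
ee_rot: [0.962, -0.273, -0.002, 0.001]
contact_force: [0.7, -0.2, -0.4]
gripper_width: 85.0
```

>>> apply_moves([
  [[-0.25,-0.33,0,0,0,0,1],[-0.5,-0.65,0,0,0,0,1],[-0.75,-0.98,0,0,0,0,1]],
])

```text
clock: 11.5
position: [470.5, 83.8, 233.8]
ee_rot: [0.962, -0.273, -0.001, 0.001]
contact_force: [0.6, -0.2, -0.2]
gripper_width: 85.6
```

>>> apply_moves([
  [[-0.25,-0.33,0,0,0,0,1],[-0.5,-0.65,0,0,0,0,1],[-0.75,-0.98,0,0,0,0,1]],
])

```text
clock: 11.8
position: [458.0, 206.5, 233.7]
ee_rot: [0.962, -0.272, -0.001, 0.001]
contact_force: [1.1, -0.2, 0.6]
gripper_width: 85.3
```

>>> apply_moves([
  [[-0.25,-0.33,0,0,0,-0.1,1],[-0.5,-0.65,0,0,0,-0.2,1],[-0.75,-0.98,0,0,0,-0.2,1],[-0.75,-0.98,0,0,0,-0.2,1],[-0.75,-0.98,0,0,0,-0.2,1]],
])

```text
clock: 12.3
position: [445.9, 328.3, 233.3]
ee_rot: [0.975, -0.223, -0.001, 0.002]
contact_force: [0.1, -0.3, -0.4]
gripper_width: 85.4
```

```bash
python3 g.py 446 341.5 134 -26; python3 - <<'E'
from h import *
s=arm.get_image('scene')
c=s['img'][120:240,320:480];save({'img':cv2.resize(c,None,fx=5,fy=5,interpolation=cv2.INTER_CUBIC)},'s9.png')
E
```

```text
t 12.3 pos [445.865 328.288 233.283] psi -25.815003428744404 w 85.38327807219866 F [ 0.108 -0.348 -0.437] q [ 0.927  0.328 -0.268 -0.001 -0.979  0.193]
shift [-0.055 -0.124  0.992] turn [0.009 0.003 0.006]
```

View pics/s9.png

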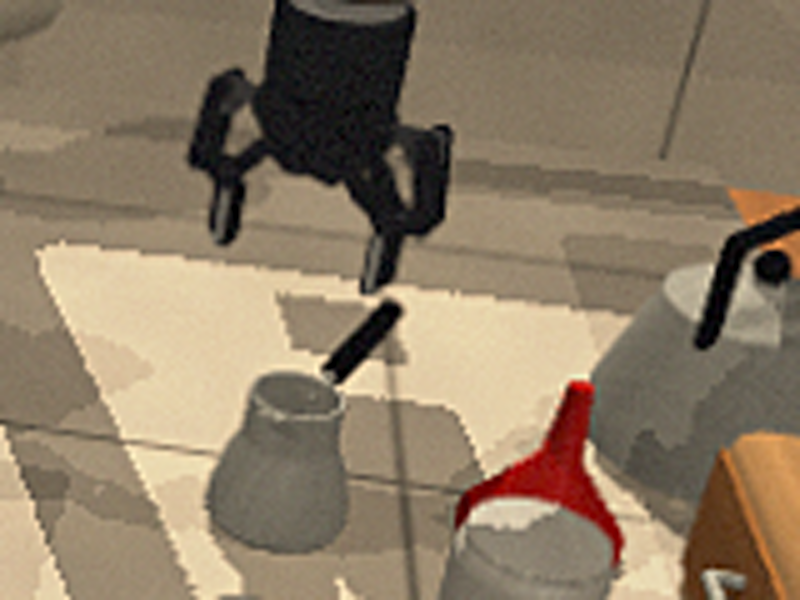

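>>> apply_moves([
  [[-0.05,-0.12,0.1,0,0,0,1],[-0.05,-0.12,0.3,0,0,0,1],[-0.05,-0.12,0.5,0,0,0,1],[-0.05,-0.12,0.6,0,0,0,1],[-0.05,-0.12,0.6,0,0,0,1],[-0.05,-0.12,0.6,0,0,0,1]],
])

```text
clock: 12.95
position: [447.9, 341.0, 175.7]
ee_rot: [0.975, -0.224, 0.0, -0.0]
contact_force: [-0.5, 0.2, 0.7]
gripper_width: 85.6
```

```bash
python3 g.py 446 341.5 134 -26; python3 - <<'E'
from h import *
s=arm.get_image('scene');t=arm.get_image('top')
c=s['img'][120:240,320:480];save({'img':cv2.resize(c,None,fx=5,fy=5,interpolation=cv2.INTER_CUBIC)},'s10.png')
c=t['img'][170:270,90:210];save({'img':cv2.resize(c,None,fx=5,fy=5,interpolation=cv2.INTER_CUBIC)},'t10.png')
E
```

```text
t 12.95 pos [447.909 341.038 175.746] psi -25.906067663529633 w 85.57535193683718 F [-0.543  0.235  0.661] q [ 0.939  0.406 -0.316  0.    -0.848  0.18 ]
shift [-0.019  0.004  0.417] turn [-0.001 -0.001  0.003]
```

View pics/s10.png

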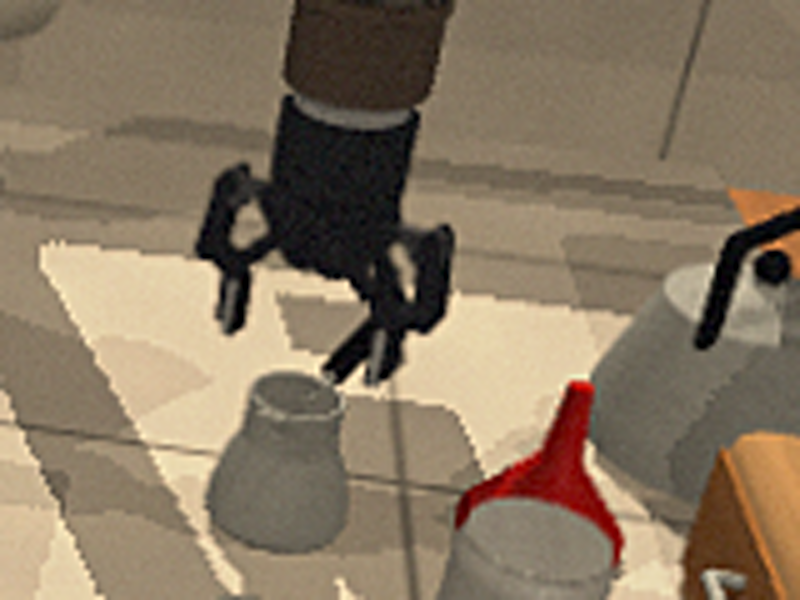

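View pics/t10.png

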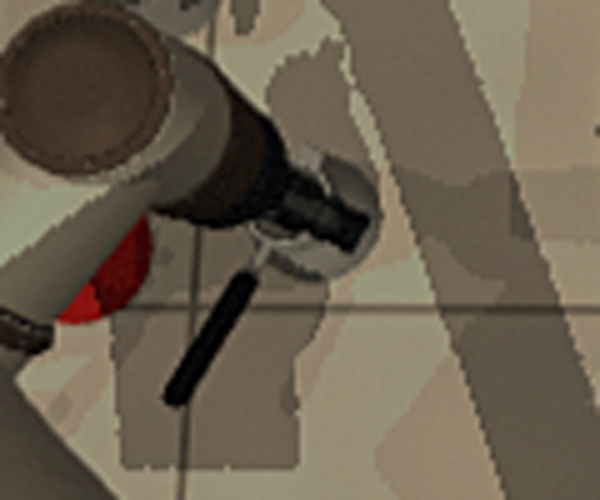

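>>> apply_moves([
  [[-0.02,0,0.15,0,0,0,1],[-0.02,0,0.3,0,0,0,1],[-0.02,0,0.42,0,0,0,1],[-0.02,0,0.42,0,0,0,1],[-0.02,0,0.42,0,0,0,1]],
])

```text
clock: 13.55
position: [446.0, 342.2, 133.9]
ee_rot: [0.975, -0.224, 0.0, -0.0]
contact_force: [-0.4, -0.0, 0.5]
gripper_width: 85.5
```

```bash
python3 g.py 446 341.5 134 -26; python3 - <<'E'
from h import *
s=arm.get_image('scene')
c=s['img'][120:240,320:480];save({'img':cv2.resize(c,None,fx=5,fy=5,interpolation=cv2.INTER_CUBIC)},'s11.png')
E
```

```text
t 13.55 pos [445.969 342.201 133.934] psi -25.870295631291622 w 85.50793683473339 F [-0.446 -0.013  0.482] q [ 0.943  0.459 -0.359  0.    -0.752  0.176]
shift [ 0.003  0.006 -0.001] turn [-0.001 -0.001  0.005]
```

View pics/s11.png

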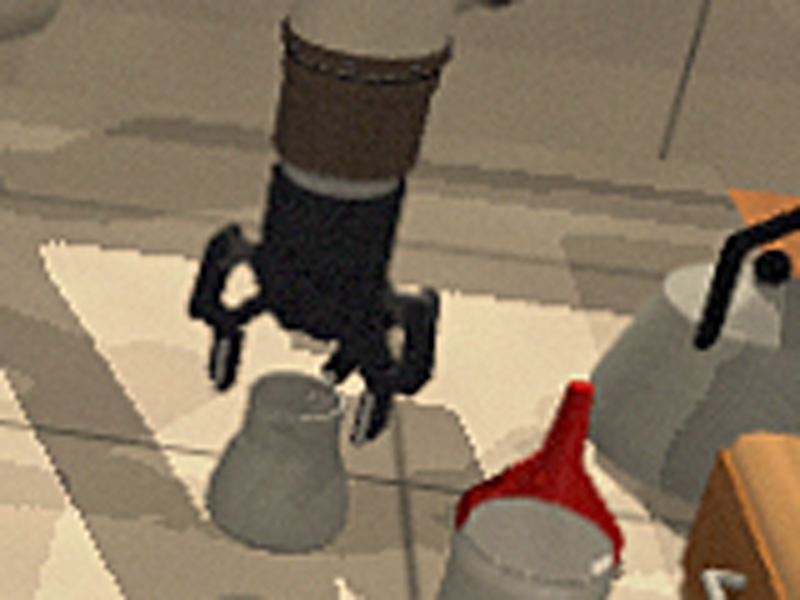

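>>> apply_moves([
  [[0,0,0,0,0,0,-1],[0,0,0,0,0,0,-1],[0,0,0,0,0,0,-1],[0,0,0,0,0,0,-1],[0,0,0,0,0,0,-1],[0,0,0,0,0,0,-1]],
])

```text
clock: 14.2
position: [446.4, 342.7, 134.6]
ee_rot: [0.975, -0.224, 0.001, -0.001]
contact_force: [1.0, 1.0, 5.5]
gripper_width: 55.7
```

>>> apply_moves([
  [[0,0,-0.1,0,0,0,-1],[0,0,-0.3,0,0,0,-1],[0,0,-0.6,0,0,0,-1],[0,0,-0.9,0,0,0,-1],[0,0,-1,0,0,0,-1],[0,0,-1,0,0,0,-1]],
])

```text
clock: 14.8
position: [445.5, 341.9, 234.2]
ee_rot: [0.975, -0.224, 0.0, -0.001]
contact_force: [0.0, 0.3, -3.0]
gripper_width: 55.8
```

```bash
python3 g.py 660 3.5 250 -86; python3 - <<'E'
from h import *
s=arm.get_image('scene')
c=s['img'][120:240,320:480];save({'img':cv2.resize(c,None,fx=5,fy=5,interpolation=cv2.INTER_CUBIC)},'s12.png')
E
```

```text
t 14.8 pos [445.489 341.903 234.208] psi -25.907901997177508 w 55.825604188039875 F [ 0.014  0.289 -3.013] q [ 0.943  0.338 -0.251 -0.001 -0.981  0.176]
shift [ 3.408  2.106 -0.163] turn [-0.003  0.002  2.098]
```

View pics/s12.png

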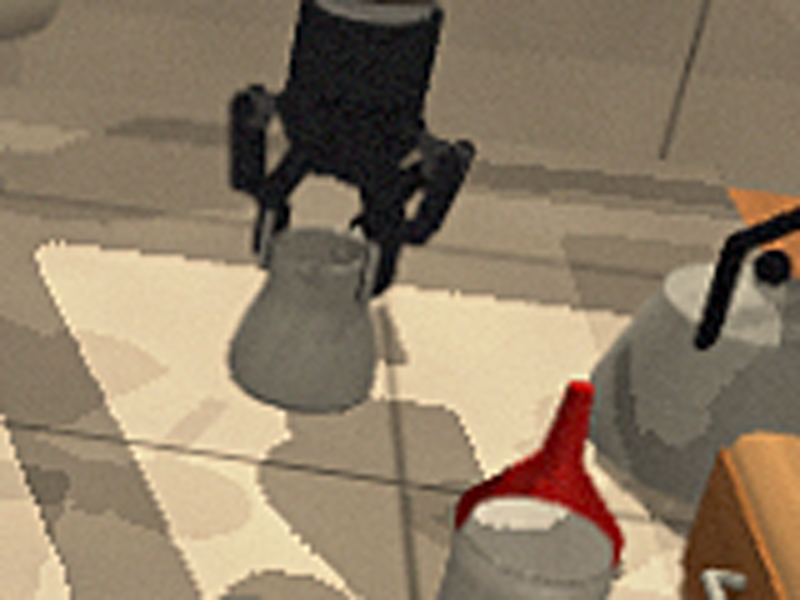

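>>> apply_moves([
  [[0.12,0.08,-0.1,0,0,0,-1],[0.32,0.2,-0.2,0,0,0,-1],[0.58,0.36,-0.3,0,0,0,-1],[0.85,0.53,-0.3,0,0,0,-1]],
])

```text
clock: 15.25
position: [499.6, 256.0, 263.5]
ee_rot: [0.975, -0.224, -0.0, 0.0]
contact_force: [0.0, 0.8, -2.4]
gripper_width: 56.2
```

>>> apply_moves([
  [[0.28,0.18,0,0,0,0,-1],[0.56,0.36,0,0,0,0,-1],[0.85,0.53,0,0,0,0,-1]],
])

```text
clock: 15.55
position: [552.2, 170.2, 261.7]
ee_rot: [0.975, -0.224, -0.002, 0.001]
contact_force: [-0.1, 0.8, -2.2]
gripper_width: 55.6
```

>>> apply_moves([
  [[0.28,0.18,0,0,0,0,-1],[0.56,0.36,0,0,0,0,-1],[0.85,0.53,0,0,0,0,-1]],
])

```text
clock: 15.85
position: [605.5, 85.4, 261.5]
ee_rot: [0.975, -0.224, -0.002, 0.001]
contact_force: [0.0, 0.8, -3.2]
gripper_width: 55.8
```

>>> apply_moves([
  [[0.28,0.18,0,0,0,0,-1],[0.53,0.33,0,0,0,0,-1],[0.73,0.45,0,0,0,0.1,-1],[0.83,0.51,0,0,0,0.3,-1],[0.85,0.52,0,0,0,0.5,-1],[0.85,0.52,0,0,0,0.7,-1],[0.85,0.52,0,0,0,0.7,-1]],
])

```text
clock: 16.55
position: [658.8, 2.6, 261.2]
ee_rot: [0.92, -0.391, -0.002, 0.001]
contact_force: [-0.7, -0.5, -3.0]
gripper_width: 55.8
```

```bash
python3 g.py 660 3.5 260 -86
```

```text
t 16.55 pos [658.766   2.632 261.227] psi -46.00146821123762 w 55.79203437436604 F [-0.673 -0.538 -2.98 ] q [ 0.249  0.473  0.04  -0.001 -1.142  0.519]
shift [ 0.002 -0.015  0.012] turn [0.009 0.003 1.396]
```

>>> apply_moves([
  [[0,0,0,0,0,0.2,-1],[0,0,0,0,0,0.45,-1],[0,0,0,0,0,0.7,-1],[0,0,0,0,0,0.9,-1],[0,0,0,0,0,1,-1],[0,0,0,0,0,1,-1]],
])

```text
clock: 17.15
position: [658.9, 3.4, 262.3]
ee_rot: [0.796, -0.605, -0.001, 0.001]
contact_force: [0.2, 0.3, -3.7]
gripper_width: 55.9
```

>>> apply_moves([
  [[0,0,0.1,0,0,0.15,-1],[0,0,0.2,0,0,0.3,-1],[0,0,0.35,0,0,0.4,-1],[0,0,0.4,0,0,0.4,-1],[0,0,0.4,0,0,0.4,-1],[0,0,0.4,0,0,0.4,-1]],
])

```text
clock: 17.75
position: [659.7, 3.6, 223.8]
ee_rot: [0.732, -0.682, 0.0, -0.0]
contact_force: [-0.6, -0.2, -2.1]
gripper_width: 55.5
```

```bash
python3 g.py 660 3.5 205 -86; python3 - <<'E'
from h import *
s=arm.get_image('scene');t=arm.get_image('top')
c=s['img'][120:270,180:340];save({'img':cv2.resize(c,None,fx=4,fy=4,interpolation=cv2.INTER_CUBIC)},'s13.png')
c=t['img'][110:230,190:310];save({'img':cv2.resize(c,None,fx=5,fy=5,interpolation=cv2.INTER_CUBIC)},'t13.png')
E
```

```text
t 17.75 pos [659.71    3.595 223.823] psi -85.94432775944763 w 55.45434958283724 F [-0.622 -0.225 -2.088] q [ 0.25   0.503 -0.009  0.    -1.058 -0.18 ]
shift [ 0.001 -0.003  0.188] turn [-0.001 -0.001  0.002]
```

View pics/s13.png

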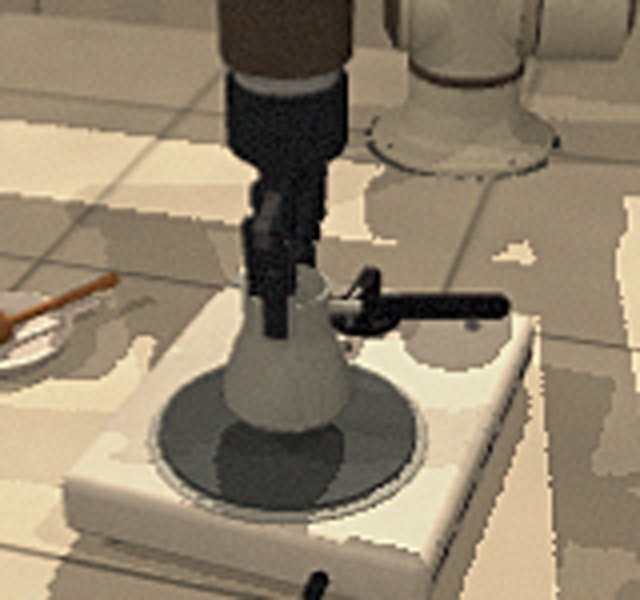

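View pics/t13.png

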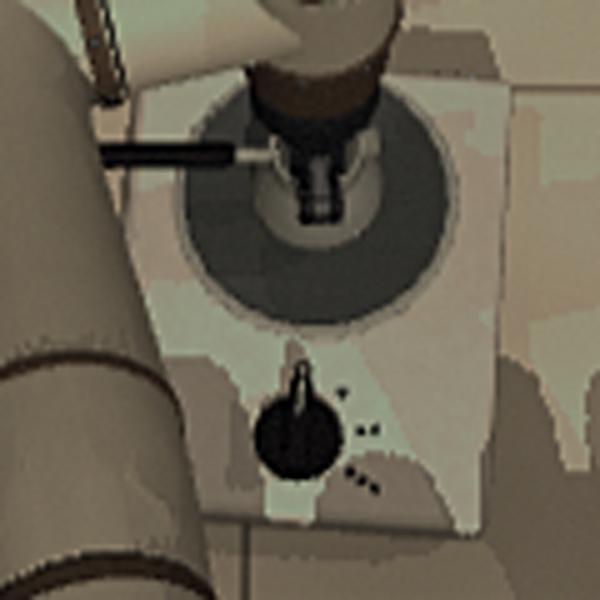

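>>> apply_moves([
  [[0,0,0.06,0,0,0,-1],[0,0,0.12,0,0,0,-1],[0,0,0.16,0,0,0,-1],[0,0,0.18,0,0,0,-1],[0,0,0.2,0,0,0,-1],[0,0,0.2,0,0,0,-1]],
])

```text
clock: 18.45
position: [659.4, 3.7, 203.1]
ee_rot: [0.731, -0.682, -0.0, 0.0]
contact_force: [-0.7, 0.1, -2.8]
gripper_width: 56.0
```

>>> apply_moves([
  [[0,0,0.01,0,0,0,-1],[0,0,0.01,0,0,0,-1],[0,0,0.015,0,0,0,-1],[0,0,0.015,0,0,0,-1]],
])

```text
clock: 18.85
position: [659.6, 3.6, 202.7]
ee_rot: [0.731, -0.682, 0.0, -0.0]
contact_force: [-0.5, -0.8, -0.4]
gripper_width: 55.9
```

>>> apply_moves([
  [[0,0,0,0,0,0,0.6],[0,0,0,0,0,0,1],[0,0,0,0,0,0,1],[0,0,0,0,0,0,1],[0,0,0,0,0,0,1]],
])

```text
clock: 19.35
position: [659.5, 3.7, 202.1]
ee_rot: [0.731, -0.682, 0.0, -0.0]
contact_force: [0.2, 0.1, -0.1]
gripper_width: 85.6
```

>>> apply_moves([
  [[0,0,-0.15,0,0,0,1],[0,0,-0.35,0,0,0,1],[0,0,-0.6,0,0,0,1],[0,0,-0.8,0,0,0,1],[0,0,-0.8,0,0,0,1]],
])

```text
clock: 19.85
position: [660.8, 3.7, 285.9]
ee_rot: [0.731, -0.682, 0.002, -0.003]
contact_force: [0.8, 0.3, 0.6]
gripper_width: 85.7
```

```bash
python3 g.py 495 13.9 250 -3.6; python3 - <<'E'
from h import *
s=arm.get_image('scene');t=arm.get_image('top')
c=s['img'][120:270,180:340];save({'img':cv2.resize(c,None,fx=4,fy=4,interpolation=cv2.INTER_CUBIC)},'s14.png')
for n,z in(('pot',68),('pot_neck',148),('pot_handle_tip',161)):
    for p in(s,t):
        m=arm.mark_of(n,p)[:1]
        if m:print(n,m[0]['conf'],onz(p,m[0]['at'],z))
E
```

```text
t 19.85 pos [660.779   3.702 285.855] psi -86.02130374125771 w 85.65088663072926 F [0.768 0.297 0.615] q [ 0.25   0.455  0.072  0.001 -1.181 -0.181]
shift [-0.217  1.649  0.346] turn [-0.012 -0.01  -2.877]
pot 0.59 [662.30442283  -2.11489912  68.        ]
pot 0.92 [657.01517094  -1.85946022  68.        ]
pot_neck 0.84 [667.99975613   0.9413423  148.        ]
pot_neck 0.97 [655.78665667   3.03287881 148.        ]
pot_handle_tip 0.98 [641.25879564 129.22991414 161.        ]
pot_handle_tip 0.78 [634.82274241 145.32911462 161.        ]
```

View pics/s14.png

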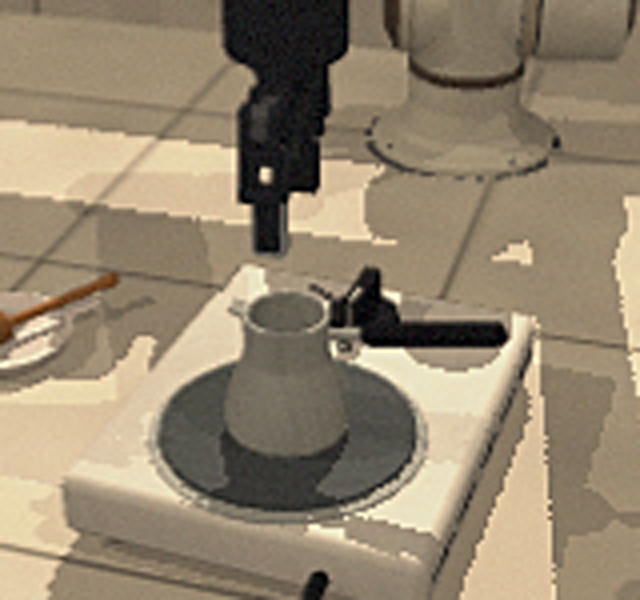

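>>> apply_moves([
  [[-0.05,0.2,0,0,0,0,0.5],[-0.1,0.5,0,0,0,0,0],[-0.11,0.82,0,0,0,0,0]],
])

```text
clock: 20.55
position: [576.1, 9.2, 281.0]
ee_rot: [0.731, -0.682, -0.0, 0.001]
contact_force: [-0.8, 0.6, -0.1]
gripper_width: 44.2
```

>>> apply_moves([
  [[-0.05,0.3,0,0,0,-0.2,0],[-0.1,0.6,0,0,0,-0.5,0],[-0.11,0.8,0,0,0,-0.8,0],[-0.11,0.82,0,0,0,-1,0],[-0.11,0.82,0,0,0,-1,0]],
])

```text
clock: 21.05
position: [493.7, 14.3, 282.2]
ee_rot: [0.877, -0.48, 0.0, -0.0]
contact_force: [-0.1, 1.0, -0.6]
gripper_width: 42.8
```

>>> apply_moves([
  [[0,0,0,0,0,-0.25,0],[0,0,0,0,0,-0.5,0],[0,0,0,0,0,-0.75,0],[0,0,0,0,0,-1,0],[0,0,0,0,0,-1,0]],
])

```text
clock: 21.55
position: [494.8, 14.3, 281.6]
ee_rot: [0.968, -0.249, -0.0, 0.0]
contact_force: [-0.3, -0.8, -0.3]
gripper_width: 43.2
```

>>> apply_moves([
  [[0,0,0.1,0,0,-0.25,0],[0,0,0.3,0,0,-0.5,0],[0,0,0.5,0,0,-0.75,0],[0,0,0.7,0,0,-0.87,0],[0,0,0.7,0,0,-0.87,0],[0,0,0.7,0,0,-0.87,0]],
])

```text
clock: 22.15
position: [494.8, 14.3, 212.1]
ee_rot: [0.999, -0.035, -0.0, 0.0]
contact_force: [-0.0, 0.5, -0.5]
gripper_width: 42.8
```

```bash
python3 g.py 495 13.9 143 -3.6; python3 - <<'E'
from h import *
s=arm.get_image('scene');t=arm.get_image('top')
c=s['img'][120:270,180:340];save({'img':cv2.resize(c,None,fx=4,fy=4,interpolation=cv2.INTER_CUBIC)},'s15.png')
c=t['img'][110:230,190:310];save({'img':cv2.resize(c,None,fx=5,fy=5,interpolation=cv2.INTER_CUBIC)},'t15.png')
E
```

```text
t 22.15 pos [494.811  14.316 212.125] psi -4.0139696663324855 w 42.79770176804935 F [-0.028  0.458 -0.471] q [ 0.358  0.258 -0.436  0.001 -0.878  1.142]
shift [0.002 0.004 0.691] turn [ 0.001  0.    -0.014]
```

View pics/s15.png

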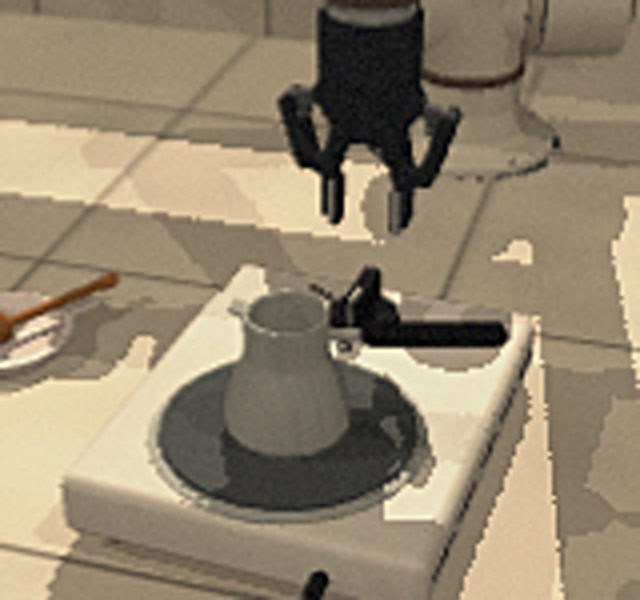

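View pics/t15.png

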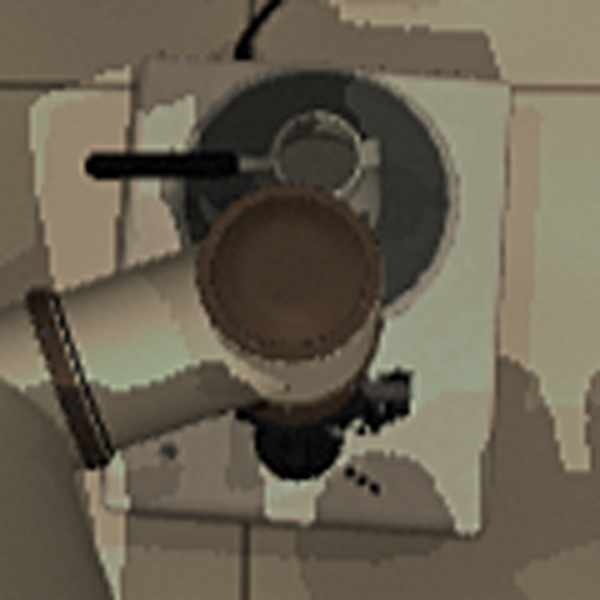

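>>> apply_moves([
  [[0,0,0.3,0,0,-0.01,0],[0,0,0.5,0,0,-0.01,0],[0,0,0.64,0,0,-0.01,0],[0,0,0.69,0,0,-0.01,0],[0,0,0.69,0,0,-0.01,0],[0,0,0.69,0,0,-0.01,0]],
])

```text
clock: 22.85
position: [495.1, 14.5, 144.1]
ee_rot: [1.0, -0.031, 0.001, -0.0]
contact_force: [0.5, 0.3, 0.6]
gripper_width: 42.6
```

```bash
python3 g.py 495 13.9 143 -3.6; python3 - <<'E'
from h import *
s=arm.get_image('scene')
c=s['img'][150:250,210:330];save({'img':cv2.resize(c,None,fx=6,fy=6,interpolation=cv2.INTER_CUBIC)},'s16.png')
E
```

```text
t 22.85 pos [495.107  14.541 144.074] psi -3.552269954817144 w 42.56631101256383 F [0.469 0.257 0.577] q [ 0.358  0.353 -0.514  0.    -0.702  1.151]
shift [-0.001  0.006  0.011] turn [-0.001 -0.004  0.002]
```

View pics/s16.png

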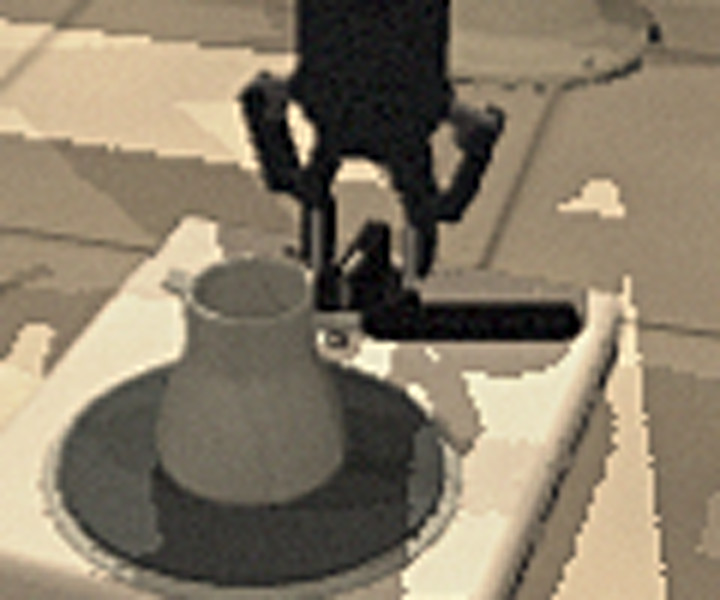

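Bar (col 368) sits midway between the fingers (cols 320, 415). Closing on it.

>>> apply_moves([
  [[0,0,0,0,0,0,-1],[0,0,0,0,0,0,-1],[0,0,0,0,0,0,-1],[0,0,0,0,0,0,-1],[0,0,0,0,0,0,-1],[0,0,0,0,0,0,-1]],
])

```text
clock: 23.5
position: [494.6, 13.8, 143.9]
ee_rot: [1.0, -0.031, 0.0, 0.0]
contact_force: [-0.5, -4.2, 5.3]
gripper_width: 13.8
```

```bash
python3 g.py 495 13.9 143 -3.6
```

```text
t 23.5 pos [494.621  13.818 143.919] psi -3.526154448703532 w 13.781800047635105 F [-0.533 -4.213  5.337] q [ 0.357  0.353 -0.515  0.001 -0.702  1.151]
shift [ 0.004 -0.001  0.009] turn [ 0.001 -0.002  0.003]
```

>>> apply_moves([
  [[0,0,0,0,0,0.1,-1],[0,0,0,0,0,0.25,-1],[0,0,0,0,0,0.4,-1],[0,0,0,0,0,0.55,-1],[0,0,0,0,0,0.7,-1],[0,0,0,0,0,0.85,-1],[0,0,0,0,0,1,-1],[0,0,0,0,0,1,-1]],
])

```text
clock: 24.3
position: [495.0, 14.4, 143.9]
ee_rot: [0.961, -0.277, 0.001, -0.001]
contact_force: [-0.2, -1.7, 5.9]
gripper_width: 14.0
```

>>> apply_moves([
  [[0,0,0,0,0,0.1,-1],[0,0,0,0,0,0.25,-1],[0,0,0,0,0,0.4,-1],[0,0,0,0,0,0.55,-1],[0,0,0,0,0,0.7,-1],[0,0,0,0,0,0.85,-1],[0,0,0,0,0,1,-1],[0,0,0,0,0,1,-1]],
])

```text
clock: 25.1
position: [495.6, 15.0, 143.9]
ee_rot: [0.863, -0.506, 0.001, -0.001]
contact_force: [1.3, 1.1, 5.9]
gripper_width: 14.0
```

```bash
python3 g.py 494.6 13.8 143 -83.6; python3 - <<'E'
from h import *
s=arm.get_image('scene')
c=s['img'][150:250,210:330];save({'img':cv2.resize(c,None,fx=6,fy=6,interpolation=cv2.INTER_CUBIC)},'s17.png')
E
```

```text
t 25.1 pos [495.576  14.953 143.905] psi -60.73084447168643 w 14.044255240115723 F [1.316 1.136 5.912] q [ 0.358  0.353 -0.514  0.    -0.7    0.152]
shift [0.005 0.014 0.009] turn [-0.008 -0.     0.798]
```

View pics/s17.png

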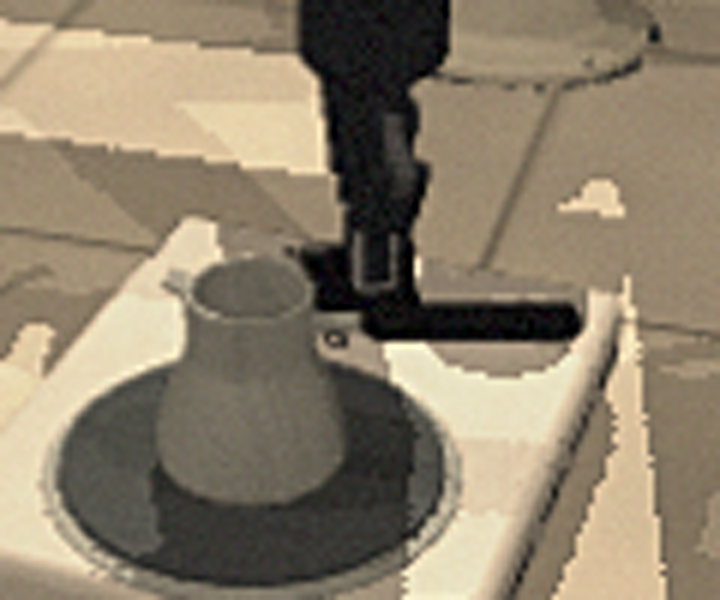

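>>> apply_moves([
  [[0,0,0,0,0,0.15,-1],[0,0,0,0,0,0.3,-1],[0,0,0,0,0,0.45,-1],[0,0,0,0,0,0.6,-1],[0,0,0,0,0,0.75,-1],[0,0,0,0,0,0.8,-1],[0,0,0,0,0,0.8,-1]],
])

```text
clock: 25.85
position: [496.1, 15.1, 143.9]
ee_rot: [0.745, -0.667, 0.001, -0.002]
contact_force: [3.7, 2.6, 5.2]
gripper_width: 13.5
```

>>> apply_moves([
  [[0,0,0,0,0,0,-0.5],[0,0,0,0,0,0,-0.1],[0,0,0,0,0,0,0],[0,0,0,0,0,0,0],[0,0,0,0,0,0,0]],
])

```text
clock: 26.35
position: [493.7, 14.0, 142.6]
ee_rot: [0.745, -0.668, -0.0, 0.001]
contact_force: [-0.5, 0.5, -0.1]
gripper_width: 42.6
```

>>> apply_moves([
  [[0,0,-0.2,0,0,0,0],[0,0,-0.5,0,0,0,0],[0,0,-0.8,0,0,0,0],[0,0,-1,0,0,0,0],[0,0,-1,0,0,0,0]],
])

```text
clock: 26.85
position: [495.5, 14.6, 246.0]
ee_rot: [0.745, -0.667, 0.002, -0.003]
contact_force: [-0.0, 0.1, -0.4]
gripper_width: 42.8
```

>>> apply_moves([
  [[-0.1,0.2,-0.2,0,0,0,0],[-0.2,0.5,-0.5,0,0,0,0],[-0.4,0.8,-0.6,0,0,0,0],[-0.6,0.9,-0.6,0,0,0,0]],
])

```text
clock: 27.25
position: [396.2, 63.8, 303.7]
ee_rot: [0.744, -0.668, -0.0, -0.001]
contact_force: [0.1, -0.2, 0.7]
gripper_width: 42.7
```

```bash
python3 g.py; python3 - <<'E'
from h import *
s=arm.get_image('scene');t=arm.get_image('top')
save(s,'s18.png');save(t,'t18f.png')
c=s['img'][150:250,210:330];save({'img':cv2.resize(c,None,fx=6,fy=6,interpolation=cv2.INTER_CUBIC)},'s18z.png')
c=t['img'][110:230,190:310];save({'img':cv2.resize(c,None,fx=5,fy=5,interpolation=cv2.INTER_CUBIC)},'t18.png')
E
```

```text
t 27.25 pos [396.159  63.837 303.66 ] psi -83.80124014477983 w 42.675961306859875 F [ 0.103 -0.154  0.726] q [ 0.569 -0.009 -0.494 -0.001 -1.084 -0.46 ]
```

View pics/s18z.png

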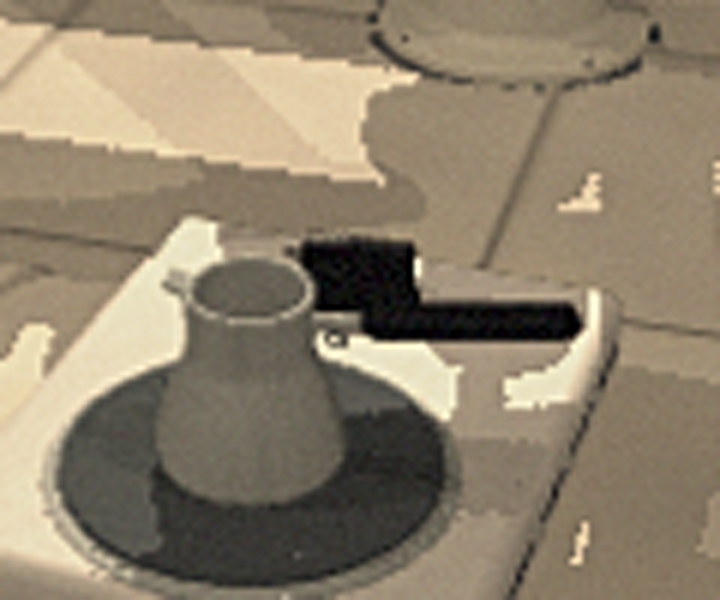

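View pics/t18.png

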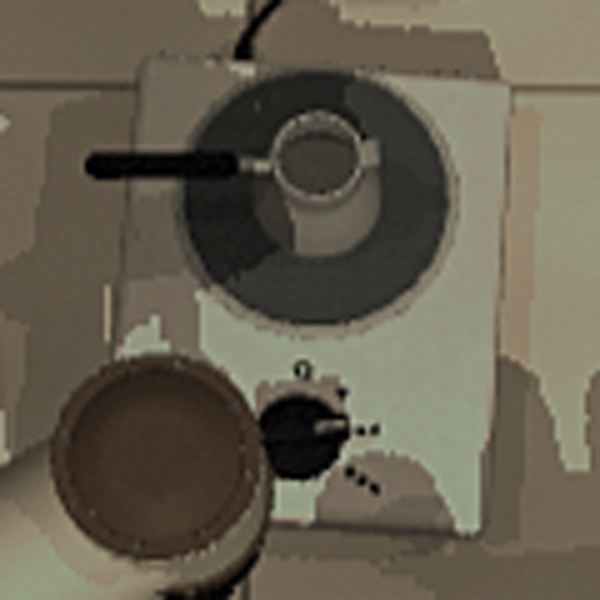

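View pics/s18.png

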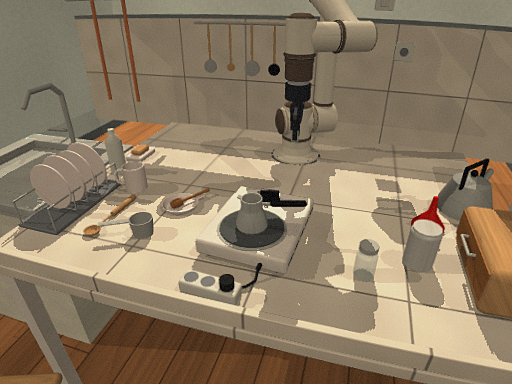

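```bash
python3 - <<'E'
from h import *
np.set_printoptions(precision=1,suppress=True)
s=arm.get_image('scene');t=arm.get_image('top')
def ov(p,box,k,n):
    x0,y0,x1,y1=box;im=cv2.resize(p['img'][y0:y1,x0:x1],None,fx=k,fy=k,interpolation=cv2.INTER_CUBIC)
    for c,r,z,col in(((660,3.5),90,68,(255,0,0)),((660,3.5),44,90,(0,255,0)),((660,3.5),29,158,(255,255,0))):
        q=[((proj(p,(c[0]+r*np.cos(a),c[1]+r*np.sin(a),z))-[x0,y0]+.4)*k).astype(int) for a in np.linspace(0,6.283,90)]
        cv2.polylines(im,[np.array(q)],True,col,1)
    save({'img':im},n)
ov(s,(200,170,330,270),6,'s19.png');ov(t,(200,110,300,185),6,'t19.png')
for n,z in(('dipper_head',21),('dish_centre',5),('spice_jar',0),('funnel',0),('mug',0),('tea_tin',0),('measuring_cup',0)):
    print(n,[onz(p,arm.mark_of(n,p)[0]['at'],z)[:2] for p in(s,t) if arm.mark_of(n,p)])
E
```

```text
dipper_head [array([ 551.6, -296.3]), array([ 540.3, -293.3])]
dish_centre [array([ 539.8, -281.5]), array([ 537.6, -287.3])]
spice_jar [array([687.4, 326.3]), array([696.7, 313.5])]
funnel [array([441.9, 514. ]), array([416.3, 508. ])]
mug [array([ 437.2, -519.5]), array([ 462.2, -508.6])]
tea_tin [array([611.5, 457.5]), array([613.2, 467.2])]
measuring_cup [array([ 709.8, -323.5]), array([ 697. , -336.6])]
```

View pics/s19.png

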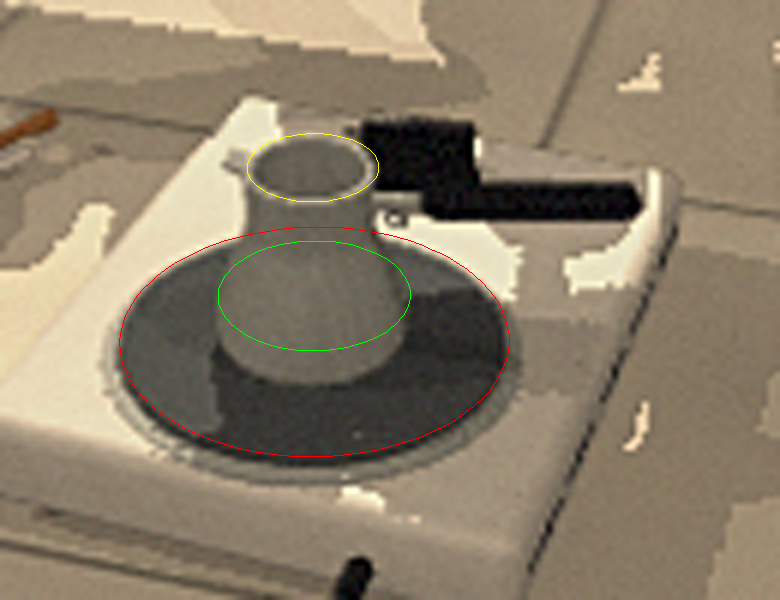

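View pics/t19.png

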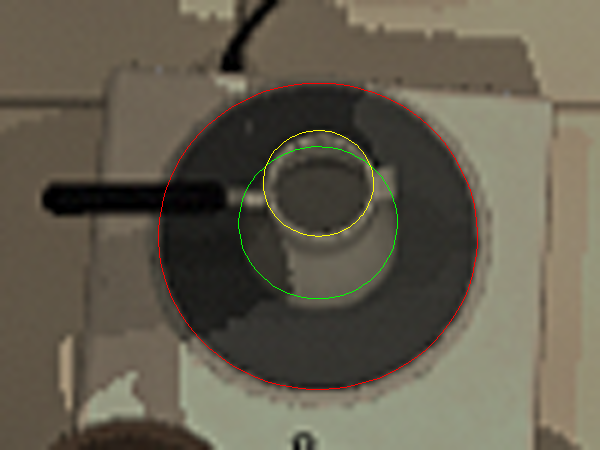

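```bash
python3 -c "
from bench import arm
print(arm.job_done())"
```

```text
the job is handed in; nothing more can be done
None
```

The job is done in the order asked and handed in at about 29 s on the clock. No verdict was reported.

1. **Dipper:** It lies in the spoon rest with its grooved head in the dish, about 14 mm past the centre, and its handle over the tab.
2. **Pot:** It stands upright on the round plate with its handle out to the left (+y), clear of the knob. By picture overlay it is about 4–5 mm off the plate's centre, towards the robot. I left that as it was.
3. **Knob:** I turned it 1.40 rad clockwise after the pot was standing, then let go. In the top picture its nose points at the two-dot row.

**Last checks:**
- The arm had moved back and was touching nothing, with wrist forces under 1 N.
- I saw no change to the other things in the pictures. The network positions of these things repeat only to about 5–25 mm and the two cameras differ by up to about 28 mm, so they are only a rough check.
- The network's positions for the dipper head also differed between the two cameras, by about 11 mm. Both put the head well inside the dish.

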